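# Free a leftover hose tail from the bench air coupler and blank it off

### The arm

A 6-joint arm with a two-finger parallel gripper is mounted at the origin on the work surface. World frame = base frame: x ahead of the robot, y to its left, z up, the work surface at z = 0. Lengths are in m, angles in rad, forces in N, time in s.
With the tool pointing down it reaches from about 0.275 to 1 m from the base axis. Payload 8.4 kg.
Tool frame: the origin (TCP) lies on the centre line of the jaws, within the pads' length; the fingertips stand 17 mm ahead of it and the grasp point (between the pads) lies 2 mm behind it (bot.tcp_to_tips is the y of the fingertips in the tool frame, in m); y points along the fingers, z is the direction in which the jaws open and shut, and the axes are right-handed (so a half turn about y gives the same grasp; the last joint's range is limited). The gripper opens to 85 mm and grips with 20 to 120 N. Pads are 22 mm wide; open, the fingers measure 114 mm over their backs; the gripper's body (76 mm by 85 mm) begins 54 mm behind the grasp point. The pads swing forward as they close: fully open they stand 13 mm farther back than shut.
Start: joints at [1.342, 0.353, 1.633, -0, 1.155, -0.002], TCP at [0.141, 0.609, 0.248] pointing down, gripper open.
Joint ranges: [-2.63, 2.63], [-0.92, 2.1], [0.06, 2.66], [-1.3, 4.44], [0, 2.69], [-3.02, 3.02]. Speed limits (rad/s): [2.22, 2.22, 2.79, 3.14, 3.14, 3.14].

### API

Orientations are given as a unit quaternion [x, y, z, w].
In Python, from workcell import bot, hand, kinematics, get_obs, vision, hand_in gives the robot as it stands. The module is installed in compiled form; this text tells all that it offers. Calls block until the motion is done:
- bot.reach(position, orientation): joint-space move of the TCP to a pose.
- bot.servo_line(position, ori=None, velocity=0.15): straight line of the TCP; ori=None keeps the orientation; velocity is the mean speed in m/s.
- bot.goto_joints(angles): joint-space move.
- hand.move_gripper(opening, strength=None): finger opening in m; strength is the grip in N (None keeps the last); returns when the fingers have stopped.
- bot.dwell(seconds).
- kinematics.solve_ik(position, orientation): joint angles nearest the present ones, or None.
- get_obs(): the state.
- vision.read_camera(name): name is "scene" or "side" or "wrist"; returns a dict with "frame" (400x640x3 uint8, red, green, blue), "intrinsics" (3x3 intrinsics, pixels), "view" (4x4, takes a point from world to camera coordinates). Camera axes: x right, y down, z forward; pixel columns grow to the right and rows downward; lengths in m; the calibration is good to about 2 mm. The wrist camera is an equidistant fisheye: a pixel r from the principal point sees the ray r / f radians off the axis. A picture is of the moment at which its call begins. There is no depth.
A pose or a line that the arm cannot do raises bot.IKError and nothing moves.
- hand_in(): hands the job in, once; it reports no verdict.
The state is a dict: "time_s": time; "joint_pos": joint angles; "joint_vel": joint speeds; "joint_efforts": joint torques, N m; "position": TCP position; "orientation": TCP orientation; "wrist_force": force on the tool from outside, world axes, zero at the start; "ft_torque": the same for the moment, N m; "gripper_width": finger opening in m.
Only numpy, scipy, OpenCV 4.12 (cv2) and the standard library are available. Lean on these libraries where they do the work, as an engineer would, in place of code of your own. Each camera call takes 0.05 s, during which the arm holds its last target.

### The job

An old hose tail is still locked in the bench air coupler. Push the coupler's spring sleeve right back along its axis so that the tail pops free, let the sleeve snap fully forward again, then draw the tail out and put it in the blue bin. Finish by pressing the red dust plug from the pocket tray fully home in the coupler's mouth; do not force the coupler, and leave the other things where they lie.

Things in the scene. Friction and masses are not known exactly. Their poses are not given: they have to be found in the camera images.
- outlet: bench air outlet bolted down: steel foot 130 x 120 mm, bracket, aluminium block 106 mm wide, gauge, shut ball valve with red lever, copper pipe; 0.19 m high. Origin: underside of the foot, z up, front to -x. The coupler rises from the block's sloping front, leaning 0.61 rad (35 degrees) from vertical towards the outlet's -x; its mouth is at (-55, 0, 150) mm. Fixed
- mouth (a point): centre of the open front face of the coupler's fixed brass body. z points out along the coupler's axis (35 degrees from vertical, up and to the outlet's front), y is level, across the outlet. The body is 25 mm across, its bore 17.2 mm; with the tail out, a sprung valve shows in the bore 13.5 mm below the mouth
- sleeve_face (a point): centre of the front face of the steel spring sleeve round the coupler; axes as mouth. The face is a flat ring, 26 mm inside and 46 mm outside diameter, 1 mm below the mouth while the sleeve is forward; it moves with the sleeve. Behind this 6 mm lip the knurled sleeve is 38 mm across and 28 mm long
- sleeve (a joint): travel of the spring sleeve, m: 0 fully forward (locked), 0.008 fully back on its hard stop, along -z of mouth. The spring takes 6 N to start, 14 N at the stop. The tail is let go only late in the travel, at 5.5 to 7 mm; then a sprung valve lifts it 11.5 mm within 0.5 s
- hose_tail: steel hose tail, 55 mm long, about 0.07 kg. Origin: lower end of its nose, z towards the barbed end. Shank 16 mm across with a locking groove up to 28 mm, hexagon 22 mm across flats (25 over corners) from 28 to 35 mm. Locked, the origin is 25 mm below the mouth; popped, 13.5 mm below it, where it stays, standing loose, when the sleeve is forward again
- tail_grip (a point): middle of the hose tail's barbed end, 45 mm from its nose, on its axis, axes as hose_tail. The barbed end is round, 15 mm across, from 35 to 55 mm: a good place to hold it and draw it out along the coupler's axis (out once its nose has passed the mouth)
- bin: open blue plastic bin, 125 x 165 x 60 mm outside, walls and floor 4 mm. Origin: centre of its underside, x along the 125 mm side. Fixed to the bench
- tray: yellow pocket tray, 110 x 160 x 24 mm, with six round pockets 20 mm across and 18 mm deep at x = -26 and 26 mm, y = -52, 0 and 52 mm. Origin: centre of its underside. Fixed to the bench
- dust_plug: red plastic dust plug, 38 mm long, about 0.025 kg, standing in a pocket. Origin: lower end of its stem, z towards the knob. Stem 15 mm across, 12 mm long, end tapered; flange 30 mm across, 4 mm thick; round knob 18 mm across, 22 mm tall. In the tray its origin is 12 mm above the tray's underside; fully home, the flange is on the coupler's mouth and the origin 12 mm below it
- fitting_a: brass hexagon fitting, 27 mm across and 34 mm tall, in another pocket; leave it there. Origin: lower end of its stem
- fitting_b: a second brass fitting like it, in a third pocket; leave it there
- piston: aluminium piston standing on the bench, 72 mm across and 58 mm tall; leave it. Origin: centre of its underside
- spanner: steel spanner 170 mm long lying on the bench beyond the tray or bin; leave it. Origin: underneath its middle
Things that resemble listed ones, but are neither listed nor needed, are in the scene too. There is more than one size of the dust_plug; the one meant has the size given above.

How it is judged:
By the outcome, as a careful person would: the job done as asked, in the order asked, and still so for the second after the job is handed in, with the robot touching nothing.
It also fails if it takes over 61 s, if anything falls off the work surface, if the arm or the gripper's body presses on something with over 40 N, if the wrist force passes 120 N, or if a joint passes its speed limit or range.

## Working session

There is one attempt and no reset: what is moved stays moved. The work goes in short steps, each a Python script; the robot and the scene stay as the last script left them, time stands still between calls to the robot, and variables do not carry over. Pictures are saved under pics/ and viewed, and the job is handed in when it is done.

```bash
mkdir -p pics; ls; python3 - <<'E'
from workcell import bot, hand, kinematics, get_obs, vision
import cv2,numpy as np
for n in ["scene","side","wrist"]:
    c=vision.read_camera(n); cv2.imwrite(f"pics/{n}0.png",c["frame"][:,:,::-1]); np.savez(f"pics/{n}0.npz",**c)
    print(n,c["intrinsics"].tolist(),np.round(c["view"],4).tolist())
print(get_obs(), bot.tcp_to_tips)
E
```

```text
pics
scene [[425.9757719832847, 0.0, 322.64265865790526], [0.0, 425.9757719832847, 201.3078590474838], [0.0, 0.0, 1.0]] [[0.6879, 0.7258, -0.0059, -0.3891], [0.4966, -0.4765, -0.7255, -0.2096], [-0.5294, 0.4961, -0.6882, 1.4948], [0.0, 0.0, 0.0, 1.0]]
side [[384.1710020936587, 0.0, 322.89051204238064], [0.0, 384.1710020936587, 198.86729265190445], [0.0, 0.0, 1.0]] [[-0.9095, -0.4152, -0.0194, 0.5335], [-0.2825, 0.6517, -0.7039, 0.261], [0.3049, -0.6348, -0.71, 0.7451], [0.0, 0.0, 0.0, 1.0]]
wrist [[309.70691628693146, 0.0, 318.5442596481336], [0.0, 309.70691628693146, 199.8868749295768], [0.0, 0.0, 1.0]] [[0.2243, 0.9745, -0.0008, -0.6241], [0.9346, -0.2149, 0.2834, -0.0365], [0.276, -0.0643, -0.959, 0.3781], [0.0, 0.0, 0.0, 1.0]]
{'time_s': 0.15, 'joint_pos': array([ 1.34157896e+00,  3.53553921e-01,  1.63398649e+00,  4.95445299e-07,
        1.15521373e+00, -2.41277884e-03]), 'joint_vel': array([ 0.0012726 , -0.00171694, -0.00318947, -0.00036862,  0.00020492,
       -0.00019491]), 'joint_efforts': array([ 6.46475837e-04, -6.05643940e+01, -3.42339563e+01,  1.55570319e-04,
        6.20104853e-03,  4.56247085e-05]), 'position': array([0.1404649, 0.6086344, 0.2476837]), 'orientation': array([ 0.70297268, -0.08006344,  0.07996822, -0.70215692]), 'wrist_force': array([ 0.21286443, -0.38970672,  0.20596477]), 'ft_torque': array([ 0.0174359 , -0.01113311, -0.03031528]), 'gripper_width': 0.0856723337401255} 0.017
```

View pics/scene0.png

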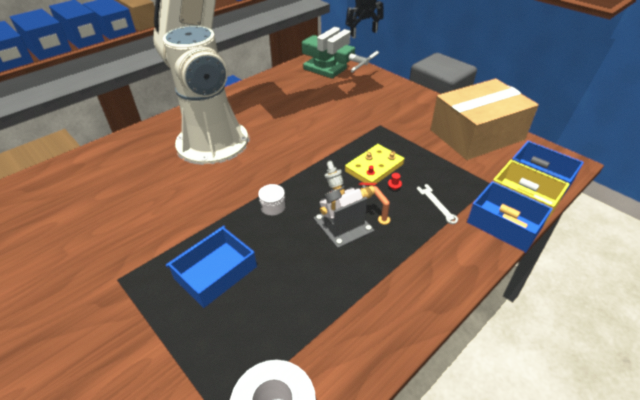

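View pics/side0.png

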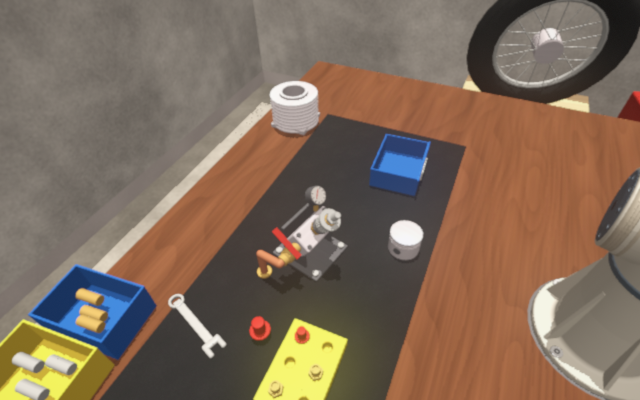

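View pics/wrist0.png

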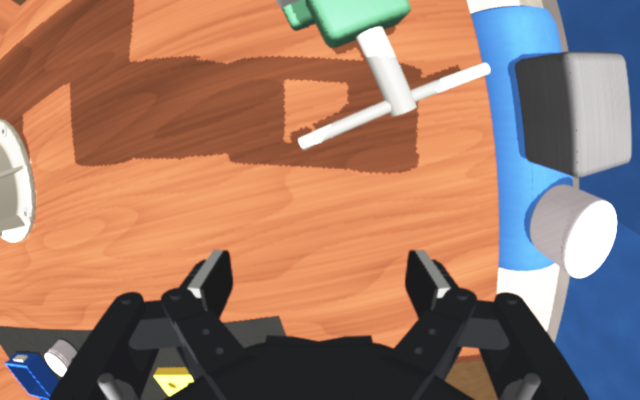

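```bash
python3 - <<'E'
import cv2
s=cv2.imread("pics/scene0.png"); d=cv2.imread("pics/side0.png")
cv2.imwrite("pics/c1.png",cv2.resize(s[130:250,300:420],None,fx=5,fy=5,interpolation=cv2.INTER_CUBIC))
cv2.imwrite("pics/c2.png",cv2.resize(d[170:290,240:400],None,fx=5,fy=5,interpolation=cv2.INTER_CUBIC))
cv2.imwrite("pics/c3.png",cv2.resize(d[280:400,230:390],None,fx=5,fy=5,interpolation=cv2.INTER_CUBIC))
cv2.imwrite("pics/c4.png",cv2.resize(s[180:310,130:290],None,fx=4,fy=4,interpolation=cv2.INTER_CUBIC))
E
```

```text
(no output)
```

View pics/c1.png

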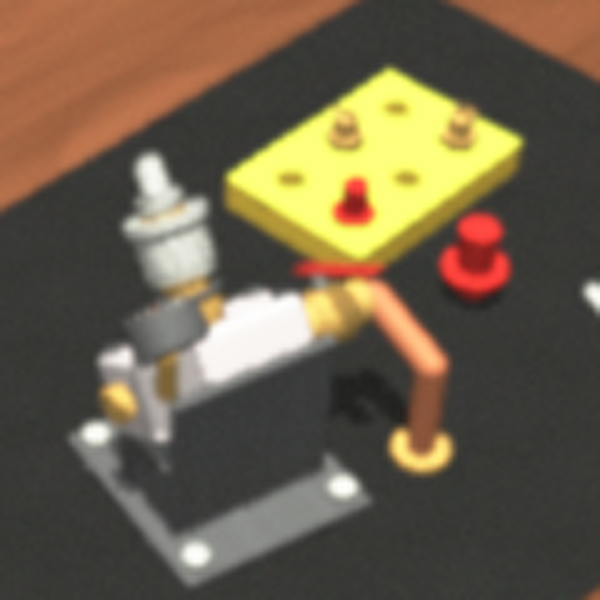

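View pics/c2.png

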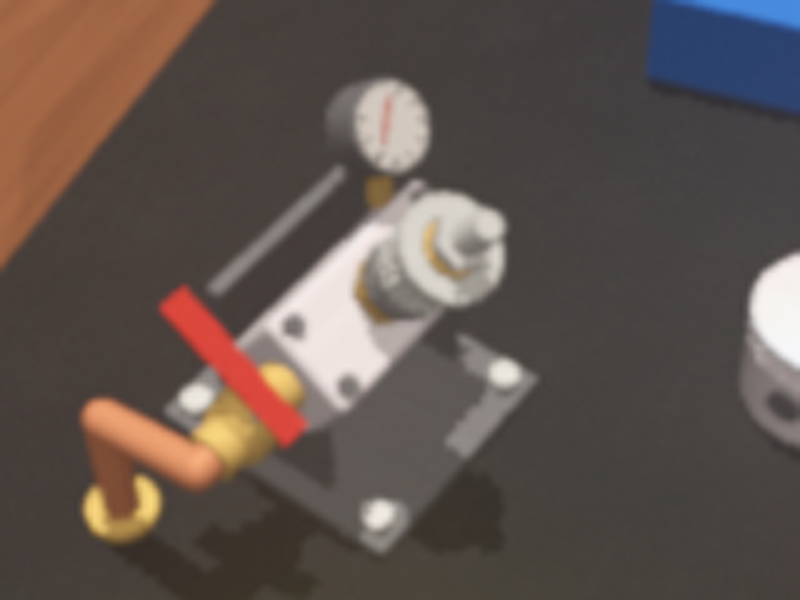

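View pics/c3.png

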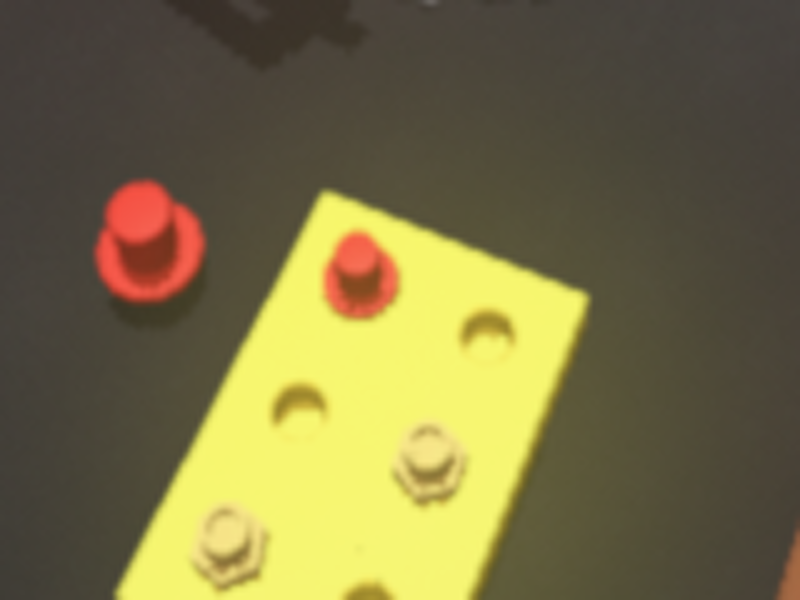

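View pics/c4.png

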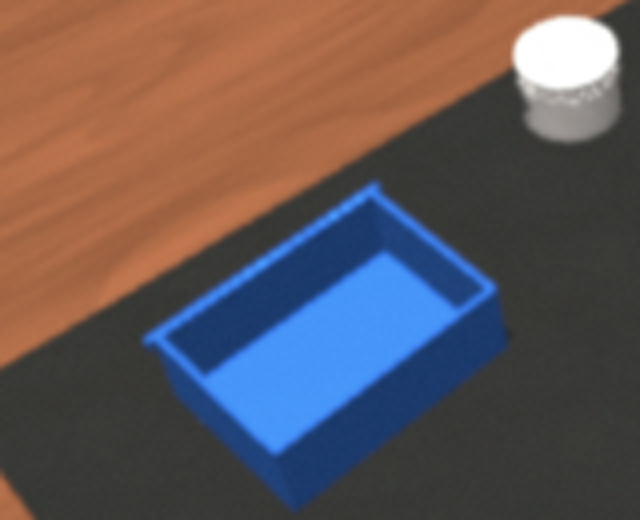

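```bash
cat > h.py <<'E'
import numpy as np, cv2
from scipy.optimize import least_squares
def proj(c,P):
    P=np.atleast_2d(P); V=c["view"];K=c["intrinsics"]
    q=P@V[:3,:3].T+V[:3,3]; q=q@K.T
    return q[:,:2]/q[:,2:]
def ray(c,uv):
    V=c["view"];K=c["intrinsics"];R=V[:3,:3]
    o=-R.T@V[:3,3]; d=R.T@np.linalg.inv(K)@[uv[0],uv[1],1]; return o,d/np.linalg.norm(d)
def atz(c,uv,z):
    o,d=ray(c,uv); return o+d*(z-o[2])/d[2]
def tri(cs,uvs):
    A=np.zeros((3,3));b=np.zeros(3)
    for c,u in zip(cs,uvs):
        o,d=ray(c,u);M=np.eye(3)-np.outer(d,d);A+=M;b+=M@o
    return np.linalg.solve(A,b)
def load(n): return dict(np.load(f"pics/{n}.npz"))
E
python3 - <<'E'
from h import *
S=load("scene0");D=load("side0")
s=lambda x,y:(300+x/5-.4,130+y/5-.4)
d=lambda x,y:(240+x/5-.4,170+y/5-.4)
d3=lambda x,y:(230+x/5-.4,280+y/5-.4)
T=lambda a,b:tri([S,D],[a,b])
tip=T(s(149,160),d(487,222)); face=T(s(166,216),d(452,250))
print("tip",tip,"face",face,"axis",(tip-face),np.linalg.norm(tip-face))
print("proj err",proj(S,tip)-s(149,160),proj(D,tip)-d(487,222),proj(S,face)-s(166,216))
for z in (0.006,.01):
    print("scene corners",[atz(S,s(*p),z).round(4)[:2].tolist() for p in [(190,582),(372,497),(70,437)]])
    print("side corners R,B,L",[atz(D,d(*p),z).round(4)[:2].tolist() for p in [(538,378),(383,553),(165,408)]])
print("screws s",[atz(S,s(*p),.01).round(4)[:2].tolist() for p in [(196,553),(342,485),(96,433)]])
print("screws d",[atz(D,d(*p),.01).round(4)[:2].tolist() for p in [(505,373),(379,515),(195,397)]])
# tray
print("tray s",[atz(S,s(*p),.024).round(4)[:2].tolist() for p in [(226,180),(391,67),(522,140),(358,250)]])
print("tray d",[atz(D,d3(*p),.024).round(4)[:2].tolist() for p in [(325,190),(588,296),(115,595)]])
print("plug knob top s,d",atz(S,s(355,185),.050),atz(D,d3(359,247),.050),T(s(355,185),d3(359,247)))
print("pockets d (plug flange, adj)",atz(D,d3(360,283),.028),atz(D,d3(488,330),.024),atz(D,d3(300,408),.024))
print("bench plug knob",T(s(480,230),d3(139,207)))
b=lambda x,y:(130+x/4-.4,180+y/4-.4)
print("bin s",[atz(S,b(*p),.06).round(4)[:2].tolist() for p in [(150,340),(377,187),(497,287),(272,452)]])
print("bin s",atz(S,b(285,450),.06))
E
```

```text
tip [0.52583967 0.06214981 0.17534531] face [0.54221757 0.05900859 0.14852479] axis [-0.0163779   0.00314122  0.02682052] 0.0315823196103064
proj err [[-0.45501421 -0.12765422]] [[-0.61847391  0.19231765]] [[-0.46836086 -0.120349  ]]
scene corners [[0.6484, -0.0234], [0.6745, 0.0929], [0.5245, 0.0036]]
side corners R,B,L [[0.5239, -0.0003], [0.5497, 0.1155], [0.6759, 0.0855]]
scene corners [[0.6508, -0.0259], [0.6768, 0.0899], [0.5274, 0.001]]
side corners R,B,L [[0.5228, 0.0026], [0.5485, 0.1178], [0.674, 0.0879]]
screws s [[0.6386, -0.0092], [0.6592, 0.0847], [0.5353, 0.0138]]
screws d [[0.5381, 0.0061], [0.5584, 0.1009], [0.6644, 0.0768]]
tray s [[0.438, 0.2183], [0.4301, 0.386], [0.5422, 0.3863], [0.5418, 0.2276]]
tray d [[0.5466, 0.2203], [0.4362, 0.2183], [0.5433, 0.381]]
plug knob top s,d [0.5185463  0.24811599 0.05      ] [0.51660107 0.24669904 0.05      ] [0.51755133 0.2474364  0.0499888 ]
pockets d (plug flange, adj) [0.51584411 0.25024763 0.028     ] [0.4651868  0.24551429 0.024     ] [0.51555421 0.29955684 0.024     ]
bench plug knob [0.59966958 0.26753111 0.05182225]
bin s [[0.4381, -0.3947], [0.4266, -0.2244], [0.5494, -0.2187], [0.5587, -0.3841]]
bin s [ 0.56265404 -0.37801205  0.06      ]
```

```bash
cat >> h.py <<'E'
from scipy.spatial.transform import Rotation as R
psi=-0.2; 
a=np.array([-np.sin(.61)*np.cos(psi),-np.sin(.61)*np.sin(psi),np.cos(.61)])
yo=np.array([-np.sin(psi),np.cos(psi),0]); xo=np.cross(yo,a)  # mouth frame xo,yo,a
mouth=np.array([.5423,.0589,.1502])
def quat(y,z):
    y=y/np.linalg.norm(y); return R.from_matrix(np.c_[np.cross(y,z),y,z]).as_quat()
def snap(n,cams=("scene","side")):
    from workcell import vision
    for c in cams:
        f=vision.read_camera(c); np.savez(f"pics/{c}{n}.npz",**f); cv2.imwrite(f"pics/{c}{n}.png",f["frame"][:,:,::-1])
def crop(src,out,x,y,w,h,k):
    cv2.imwrite(f"pics/{out}.png",cv2.resize(cv2.imread(f"pics/{src}.png")[y:y+h,x:x+w],None,fx=k,fy=k,interpolation=cv2.INTER_CUBIC))
E
python3 - <<'E'
from h import *
from workcell import *
S=load("scene0");D=load("side0")
s=lambda x,y:(300+x/5-.4,130+y/5-.4)
d=lambda x,y:(240+x/5-.4,170+y/5-.4)
print("gauge",tri([S,D],[s(145,325),d(385,125)]))
print(a,yo,xo, R.from_quat(get_obs()["orientation"]).as_matrix())
for z in (yo,-yo):
    print(kinematics.solve_ik(mouth+.085*a,quat(-a,z)))
for z in (yo,-yo): print(kinematics.solve_ik(mouth+.02*a,quat(-a,z)))
E
```

```text
gauge [ 0.59627838 -0.00274321  0.14334726]
[-0.56144825  0.11381119  0.81964802] [0.19866933 0.98006658 0.        ] [ 0.80330963 -0.16283892  0.57286746] [[ 9.74389860e-01 -2.64350066e-04  2.24865139e-01]
 [-2.24865294e-01 -1.13100854e-03  9.74389204e-01]
 [-3.25545758e-06 -9.99999325e-01 -1.16148641e-03]]
[ 0.32220229  0.0037383   2.30327509 -0.80643485  0.40700298 -0.36620636]
[ 0.32220229  0.0037383   2.30327509 -0.80643485  0.40700298  2.7753863 ]
[ 0.27084958  0.16877251  2.29032759 -1.13566476  0.29065832 -0.05646537]
None
```

```bash
python3 - <<'E'
from h import *
from workcell import *
hand.move_gripper(.036,40)
bot.reach(mouth+.085*a,quat(-a,yo))
o=get_obs(); print(o["time_s"],o["position"],o["gripper_width"],o["wrist_force"],bot.tcp_to_tips)
snap("1",("scene","side","wrist"))
crop("scene1","s1",290,90,120,120,5);crop("side1","d1",250,140,160,120,5)
E
```

```text
2.9833 [0.49495064 0.06919823 0.22006285] 0.036177043996766405 [-0.9720219  -0.92779466 -0.35686898] 0.017
```

View pics/s1.png

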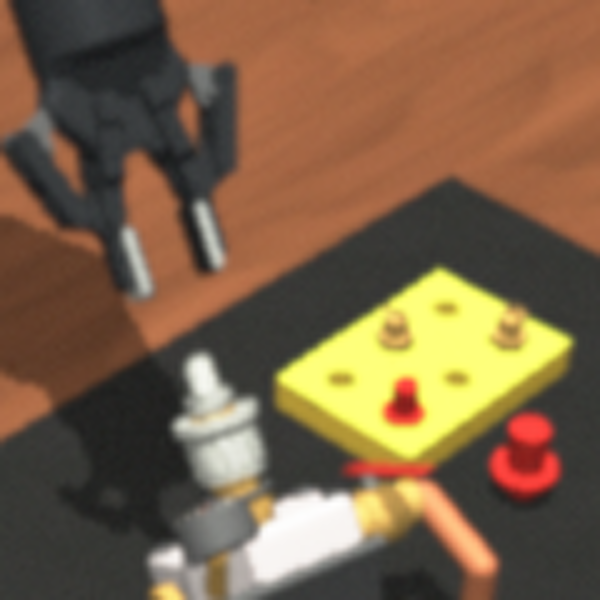

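View pics/d1.png

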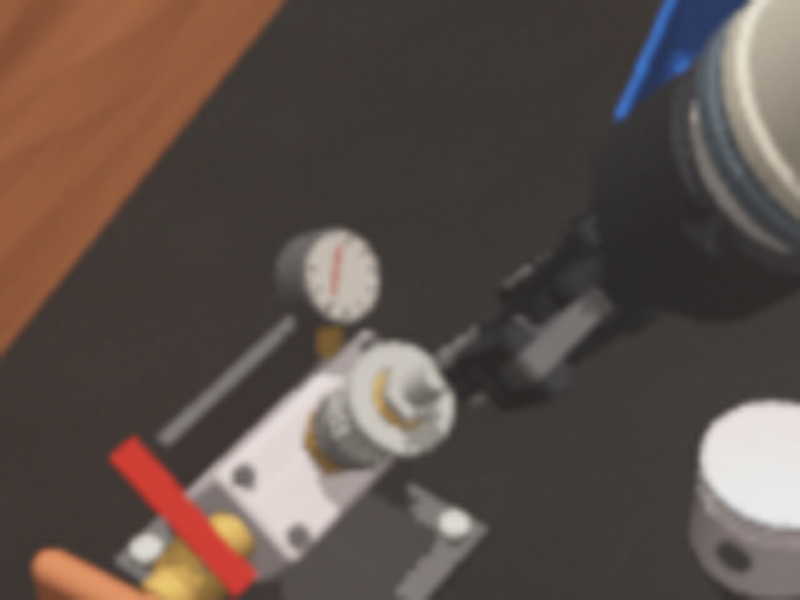

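View pics/wrist1.png

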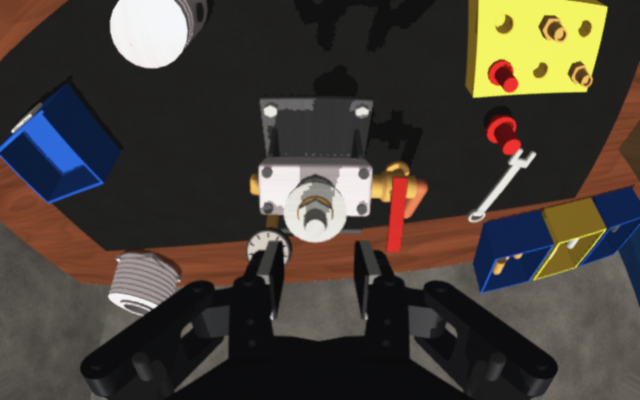

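```bash
cat >> h.py <<'E'
def fproj(c,P):
    P=np.atleast_2d(P); V=c["view"];K=c["intrinsics"]
    q=P@V[:3,:3].T+V[:3,3]; r=np.hypot(q[:,0],q[:,1]); th=np.arctan2(r,q[:,2])
    return np.c_[K[0,2]+K[0,0]*th*q[:,0]/r, K[1,2]+K[1,1]*th*q[:,1]/r]
E
python3 - <<'E'
from h import *
from workcell import get_obs
o=get_obs();p=o["position"]; M=R.from_quat(o["orientation"]).as_matrix()
W=load("wrist1");S=load("scene1");D=load("side1")
crop("wrist1","w1",230,150,160,150,5)
P=np.array([mouth,mouth+.03*a,mouth-.001*a]+[mouth-.001*a+.023*(np.cos(t)*xo+np.sin(t)*yo) for t in np.arange(0,6.2,np.pi/2)]+[p+.017*M[:,1]+s*.018*M[:,2] for s in (1,-1)])
print(((fproj(W,P)-[230,150])*5+2).round())
print(((proj(S,P)-[290,90])*5+2).round())
print(((proj(D,P)-[250,140])*5+2).round())
E
```

```text
[[442. 323.]
 [441. 401.]
 [442. 321.]
 [442. 466.]
 [601. 320.]
 [442. 165.]
 [283. 320.]
 [621. 539.]
 [272. 539.]]
[[214. 413.]
 [196. 360.]
 [214. 415.]
 [234. 415.]
 [250. 400.]
 [195. 415.]
 [178. 430.]
 [204. 280.]
 [146. 302.]]
[[399. 398.]
 [435. 375.]
 [398. 399.]
 [359. 356.]
 [364. 434.]
 [436. 441.]
 [430. 364.]
 [455. 373.]
 [509. 315.]]
```

View pics/w1.png

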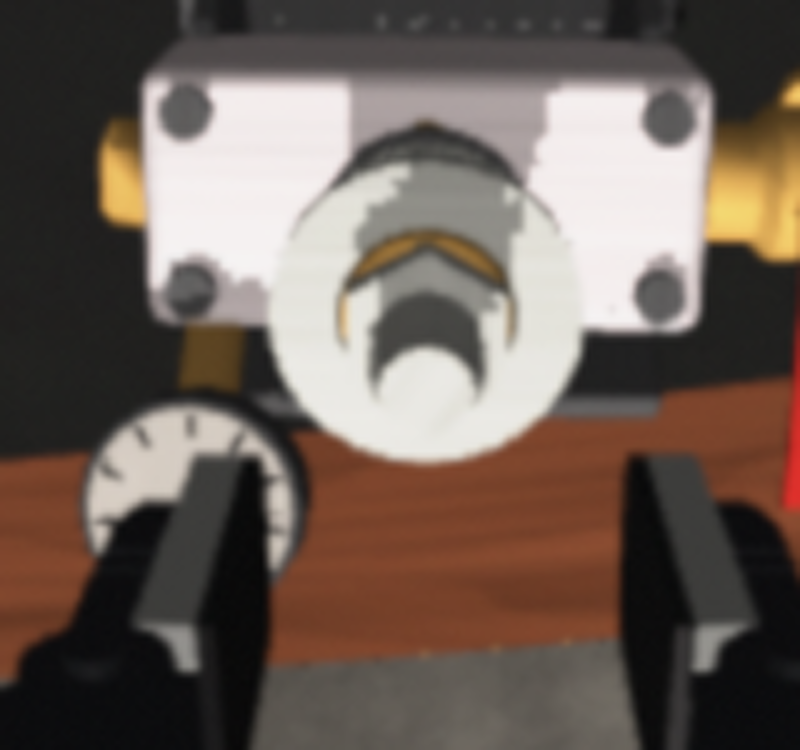

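```bash
sed -i 's/^psi=-0.2;/psi=-0.21;/; s/^mouth=.*/mouth=np.array([.5423,.0589,.1502])-.0020*yo/' h.py; python3 - <<'E'
from h import *
from workcell import *
q=quat(-a,yo)
bot.servo_line(mouth+.025*a,q,velocity=.06)
o=get_obs(); p=o["position"]; print(o["time_s"],p,o["wrist_force"])
snap("2",("scene","side","wrist"))
crop("scene2","s2",290,90,120,120,5);crop("side2","d2",250,140,160,120,5);crop("wrist2","w2",230,100,160,150,5)
W=load("wrist2")
P=np.array([mouth,mouth+.03*a,mouth-.001*a]+[mouth-.001*a+.023*(np.cos(t)*xo+np.sin(t)*yo) for t in np.arange(0,6.2,np.pi/2)])
print(((fproj(W,P)-[230,100])*5+2).round())
E
```

```text
4.2833 [0.52785808 0.05996678 0.17078072] [-0.36279908  0.31884549 -0.19141146]
[[446. 755.]
 [447. 899.]
 [446. 751.]
 [446. 930.]
 [658. 749.]
 [446. 549.]
 [235. 749.]]
```

View pics/s2.png

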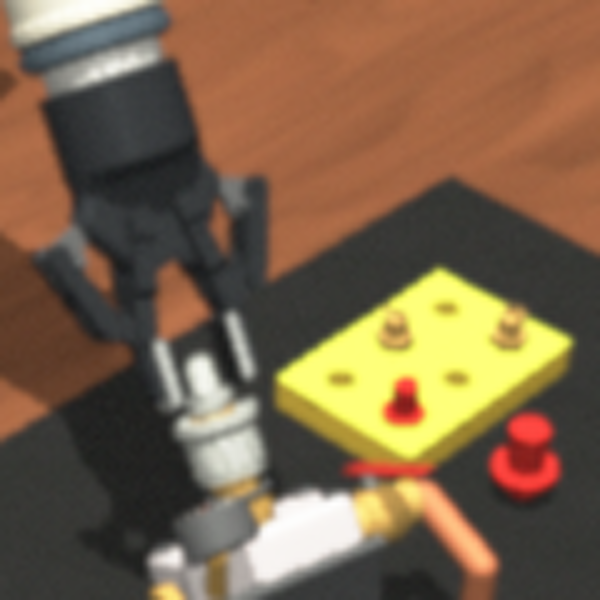

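View pics/d2.png

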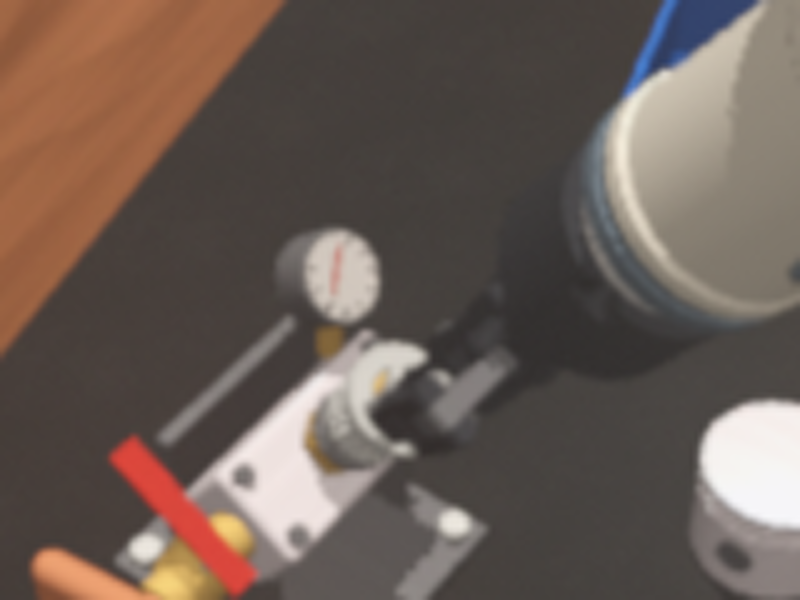

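View pics/w2.png

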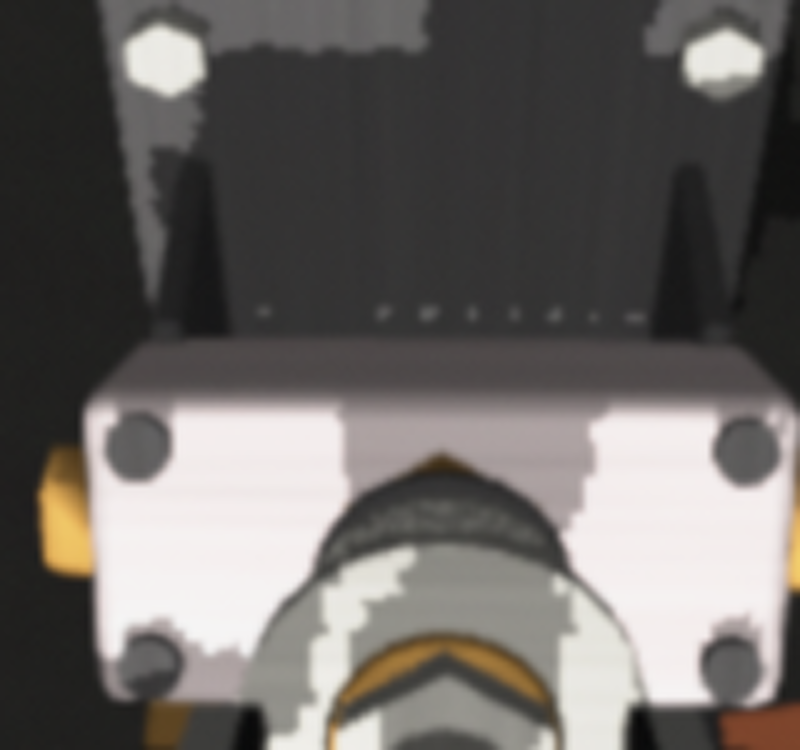

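```bash
python3 - <<'E'
from h import *
from workcell import *
q=quat(-a,yo)
d=.025; contact=None
while d>.001:
    d-=.001 if contact is None or contact-d<.005 else .0005
    bot.servo_line(mouth+d*a,q,velocity=.02)
    o=get_obs(); f=o["wrist_force"]; fa=f@a; act=(o["position"]-mouth)@a
    print(round(o["time_s"],2),round(d*1e3,1),round(act*1e3,2),"F",np.round([f@xo,f@yo,fa],1))
    if contact is None and fa>3.5: contact=act
    if fa>19 or abs(f@xo)>12 or abs(f@yo)>12: break
    if contact and contact-act>.0073: break
bot.dwell(.3)
o=get_obs();f=o["wrist_force"];print(o["time_s"],f@a)
snap("3"); crop("scene3","s3",290,90,120,120,5);crop("side3","d3",250,140,160,120,5)
E
```

```text
4.68 24.0 24.05 F [ 0.2 -0.5 -1. ]
4.93 23.0 22.93 F [ 0.  -0.3 -0.6]
5.18 22.0 21.94 F [ 0.3  0.1 -0.3]
5.43 21.0 20.95 F [-0.2 -0.1  0.8]
5.68 20.0 19.96 F [-0.1  0.1  1. ]
5.93 19.0 18.94 F [-0.6  0.6 -0.3]
6.18 18.0 17.95 F [ 0.1 -0.4  0.2]
6.43 17.0 16.94 F [ 0.7 -0.  -0.4]
6.68 16.0 15.95 F [ 0.1 -0.3  0.1]
6.93 15.0 14.95 F [ 0.5 -0.1  0.3]
7.18 14.0 14.08 F [0.6 0.6 5.7]
7.43 13.0 13.11 F [-0.3  0.5  7. ]
7.68 12.0 12.14 F [ 0.9 -0.   8.7]
7.93 11.0 11.18 F [-0.5 -1.2  7.6]
8.18 10.0 10.2 F [-0.1  1.1  9. ]
8.43 9.0 9.23 F [-0.6 -0.7 10.9]
8.68 8.5 8.69 F [-0.4 -0.1  7.4]
8.93 8.0 8.2 F [-0.3 -0.1  9.8]
9.18 7.5 7.76 F [-0.6  0.  10.9]
9.43 7.0 7.29 F [-0.4 -0.2 11.7]
9.68 6.5 6.8 F [-1.8 -0.7 11.6]
9.93 6.0 6.31 F [-1.5 -0.5 12.2]
10.2333 12.400328714905939
```

View pics/s3.png

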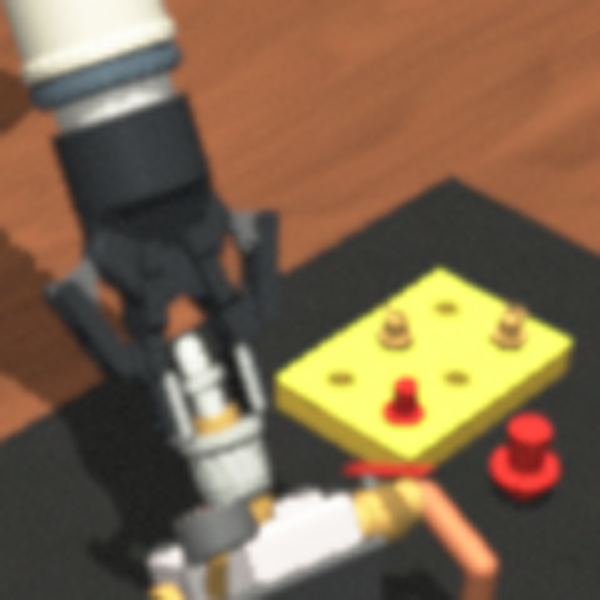

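```bash
python3 - <<'E'
from h import *
from workcell import *
q=quat(-a,yo)
bot.servo_line(mouth+.041*a,q,velocity=.06)
bot.dwell(.2)
o=get_obs();f=o["wrist_force"];print(o["time_s"],[f@xo,f@yo,f@a])
snap("4",("scene","side","wrist")); crop("scene4","s4",290,90,120,120,5);crop("wrist4","w4",200,150,220,190,3.6)
E
```

```text
11.2667 [np.float64(-0.22887457897327768), np.float64(-0.08963786842047547), np.float64(-0.0667053772609304)]
```

View pics/s4.png

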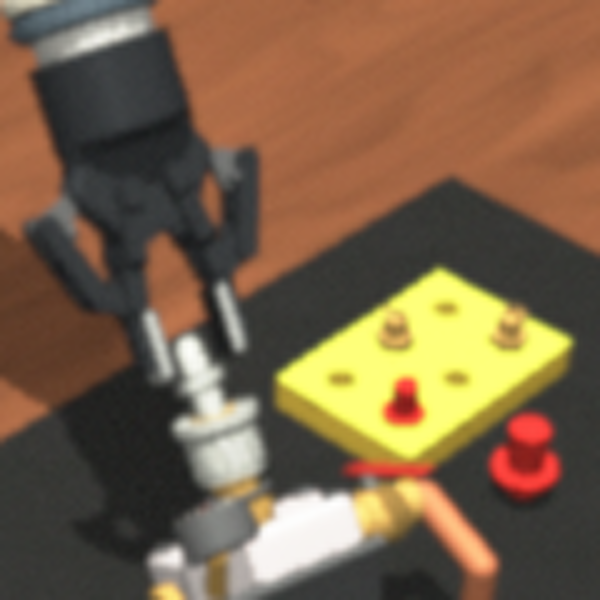

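View pics/w4.png

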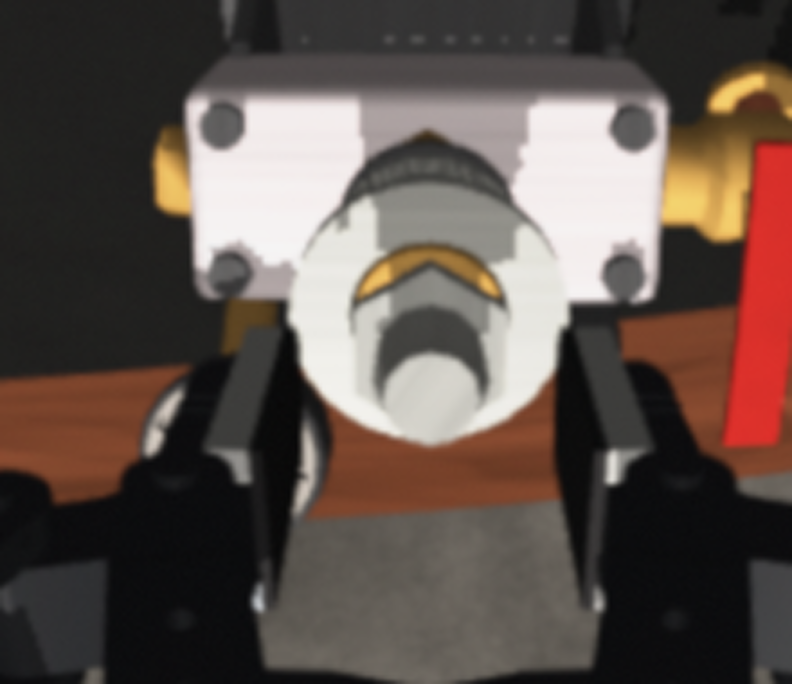

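```bash
python3 - <<'E'
from h import *
from workcell import *
def F():
    o=get_obs();f=o["wrist_force"];print(round(o["time_s"],2),o["gripper_width"],np.round([f@xo,f@yo,f@a],1),np.round((o["position"]-mouth)@np.c_[xo,yo,a],4))
hand.move_gripper(.0,30); F()
bot.dwell(.1);F()
snap("5",("scene",)); crop("scene5","s5",290,90,120,120,5)
E
```

```text
11.73 0.013603696635404708 [ 0.3  0.4 -0.4] [-0.    -0.     0.041]
11.83 0.013365619245032018 [ 0.1  1.3 -0.6] [-0.     0.     0.041]
```

View pics/s5.png

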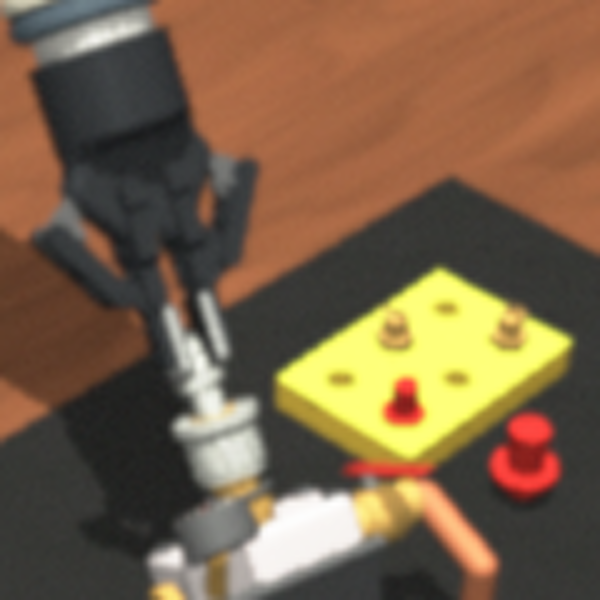

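```bash
python3 - <<'E'
from h import *
from workcell import *
def F():
    o=get_obs();f=o["wrist_force"];print(round(o["time_s"],2),o["gripper_width"],np.round([f@xo,f@yo,f@a],1),np.round((o["position"]-mouth)@np.c_[xo,yo,a],4))
q=quat(-a,yo)
bot.servo_line(mouth+.050*a,q,velocity=.04);F()
bot.servo_line(mouth+.060*a,q,velocity=.04);F()
bot.servo_line(mouth+.115*a,q,velocity=.12);F()
snap("6",("scene","side")); crop("scene6","s6",290,90,120,120,5);crop("side6","d6",250,140,160,120,5)
for t in np.arange(0,3.2,.4):
    z=np.array([np.cos(t),np.sin(t),0]); 
    print(t,[None if k is None else k.round(2).tolist() for k in [kinematics.solve_ik([.494,-.304,.20],quat(np.array([0,0,-1.]),s*z)) for s in(1,-1)]])
print(get_obs()["joint_pos"])
E
```

```text
12.26 0.013527115826746029 [-1.2 -0.5 -0.1] [0.0001 0.     0.0502]
12.66 0.013783488862586587 [ 0.3 -0.7 -0.3] [0.0001 0.0001 0.0601]
13.27 0.013338570039475263 [-0.4 -0.4 -0.2] [0.000e+00 1.000e-04 1.148e-01]
0.0 [[-0.55, 0.33, 1.78, -0.0, 1.03, -0.55], [-0.55, 0.33, 1.78, -0.0, 1.03, 2.59]]
0.4 [[-0.55, 0.33, 1.78, -0.0, 1.03, -0.95], [-0.55, 0.33, 1.78, -0.0, 1.03, 2.19]]
0.8 [[-0.55, 0.33, 1.78, -0.0, 1.03, -1.35], [-0.55, 0.33, 1.78, -0.0, 1.03, 1.79]]
1.2000000000000002 [[-0.55, 0.33, 1.78, -0.0, 1.03, -1.75], [-0.55, 0.33, 1.78, -0.0, 1.03, 1.39]]
1.6 [[-0.55, 0.33, 1.78, -0.0, 1.03, -2.15], [-0.55, 0.33, 1.78, -0.0, 1.03, 0.99]]
2.0 [[-0.55, 0.33, 1.78, -0.0, 1.03, -2.55], [-0.55, 0.33, 1.78, -0.0, 1.03, 0.59]]
2.4000000000000004 [[-0.55, 0.33, 1.78, -0.0, 1.03, -2.95], [-0.55, 0.33, 1.78, -0.0, 1.03, 0.19]]
2.8000000000000003 [[-0.55, 0.33, 1.78, -0.0, 1.03, 2.93], [-0.55, 0.33, 1.78, -0.0, 1.03, -0.21]]
[ 0.35051175 -0.06886426  2.3014613  -0.71729223  0.48199376 -0.43766332]
```

View pics/s6.png

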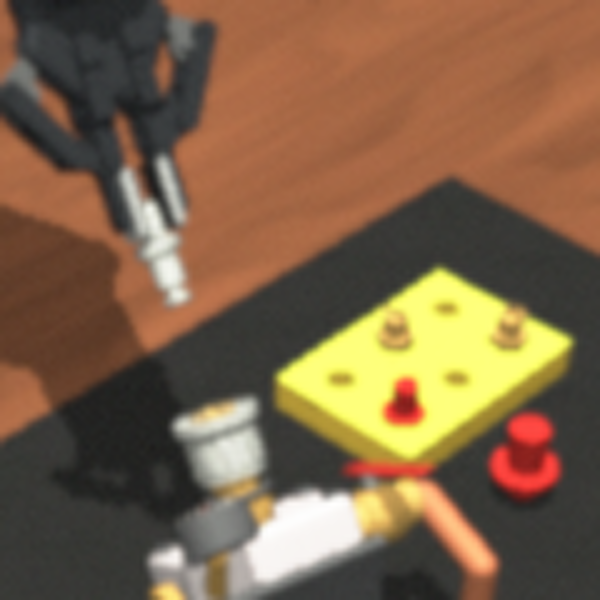

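View pics/d6.png

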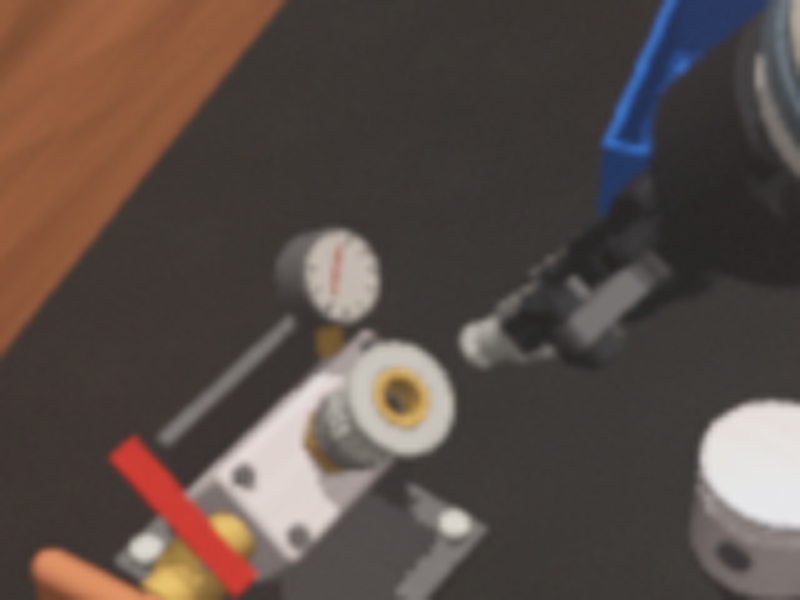

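```bash
python3 - <<'E'
from h import *
from workcell import *
q=quat(np.array([0,0,-1.]),np.array([1.,0,0]))
b=np.array([.494,-.304,0])
bot.reach(b+[0,0,.19],q)
bot.servo_line(b+[0,0,.082],q,velocity=.12)
print(get_obs()["time_s"],get_obs()["wrist_force"])
hand.move_gripper(.034); bot.dwell(.15)
bot.servo_line(b+[0,0,.19],q,velocity=.25)
print(get_obs()["time_s"])
snap("7",("scene","wrist")); crop("scene7","s7",120,180,200,150,4)
E
```

```text
15.8333 [ 0.26000998 -0.67453611 -0.62461581]
16.9
```

View pics/wrist7.png

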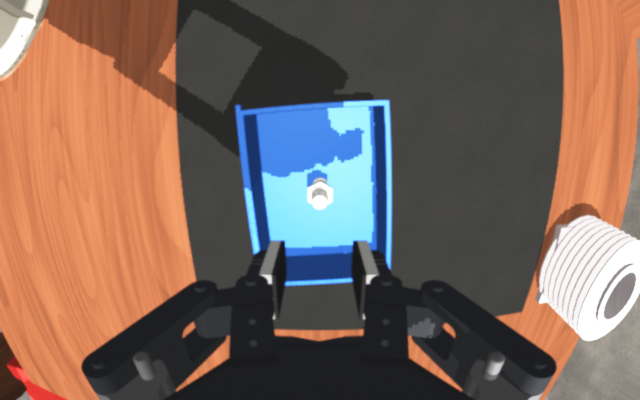

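View pics/s7.png

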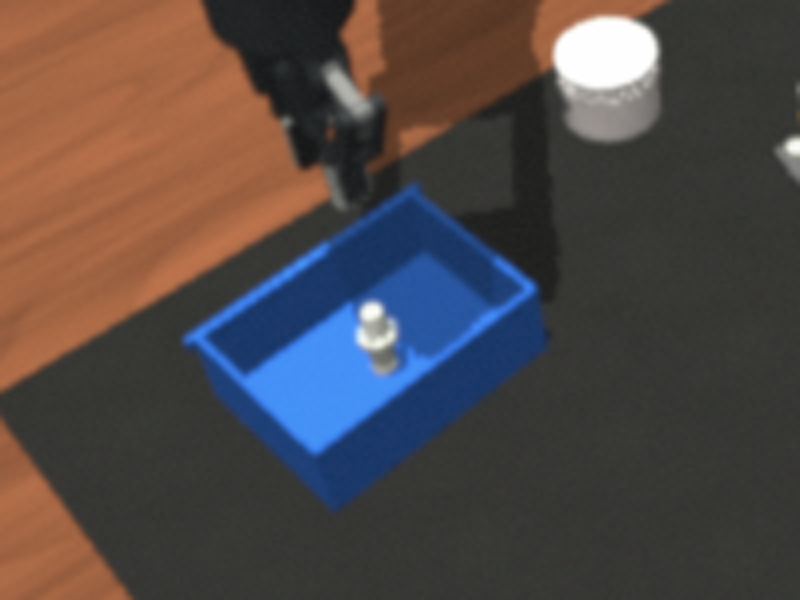

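```bash
python3 - <<'E'
from h import *
from workcell import *
q=quat(np.array([0,0,-1.]),np.array([0,1.,0]))
p=np.array([.517,.2477,0])
bot.reach(np.array([.494,-.2,.26]),quat(np.array([0,0,-1.]),np.array([1.,0,0])))
hand.move_gripper(.036)
bot.reach(p+[0,0,.13],q)
print(get_obs()["time_s"])
snap("8",("wrist",)); W=load("wrist8"); crop("wrist8","w8",230,120,160,150,5)
P=[p+[0,0,.05],p+[0,0,.028]]+[p+[.015*np.cos(t),.015*np.sin(t),.028] for t in np.arange(0,6.2,np.pi/2)]
print(((fproj(W,P)-[230,120])*5+2).round())
E
```

```text
19.4917
[[451. 479.]
 [451. 432.]
 [451. 523.]
 [548. 431.]
 [451. 337.]
 [353. 432.]]
```

View pics/w8.png

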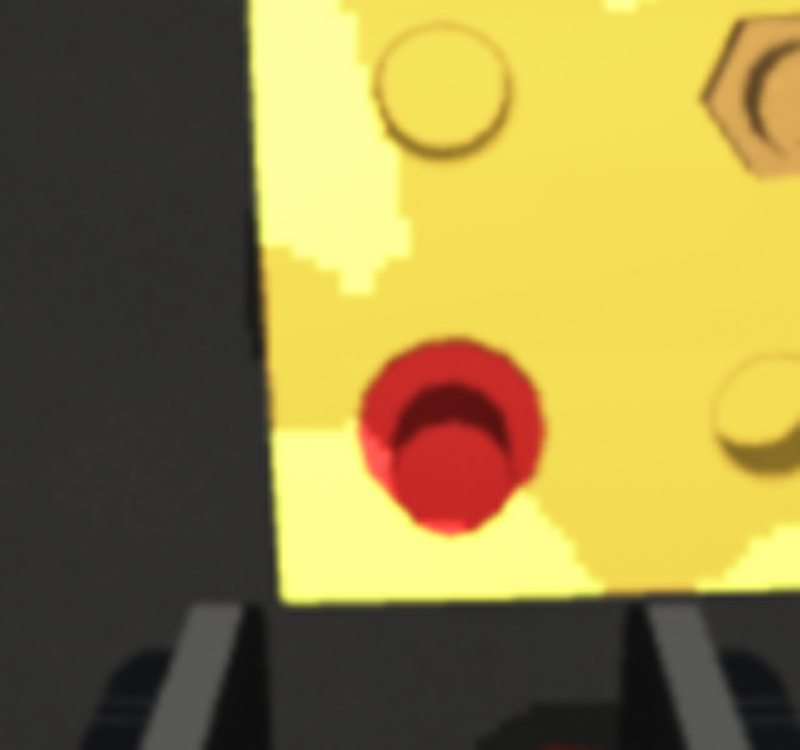

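```bash
python3 - <<'E'
from h import *
from workcell import *
p=np.array([.517,.2478,0])
def F():
    o=get_obs();print(round(o["time_s"],2),o["gripper_width"],o["wrist_force"].round(1),o["position"].round(4))
bot.servo_line(p+[0,0,.0485],velocity=.1);F()
hand.move_gripper(0,40);F()
bot.dwell(.1);F()
bot.servo_line(p+[0,0,.12],velocity=.12);F()
q=quat(-a,yo)
bot.reach(mouth+.085*a,q);F()
snap("9",("scene","side","wrist")); crop("scene9","s9",290,90,120,120,5);crop("side9","d9",250,140,160,120,5);crop("wrist9","w9",230,120,160,150,5)
E
```

```text
20.51 0.03607951301562173 [ 0.1 -0.5 -0.6] [0.5174 0.248  0.049 ]
20.82 0.014861336691562367 [-0.7 -0.9  7.3] [0.5175 0.248  0.0493]
20.93 0.015335955679171717 [-1.7  0.3  6.2] [0.5175 0.248  0.0493]
21.68 0.01525386183759251 [-0.1 -0.4 -1. ] [0.5166 0.2476 0.1196]
22.52 0.01520723636008657 [ 1.2 -0.3 -0.5] [0.4949 0.0675 0.2199]
```

View pics/s9.png

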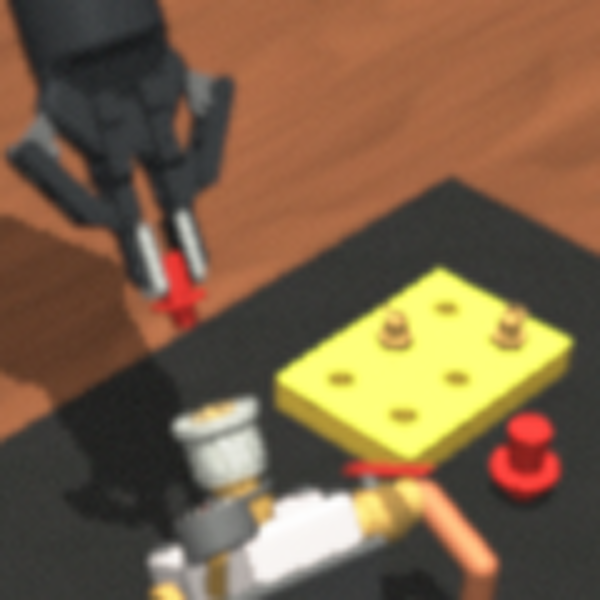

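View pics/d9.png

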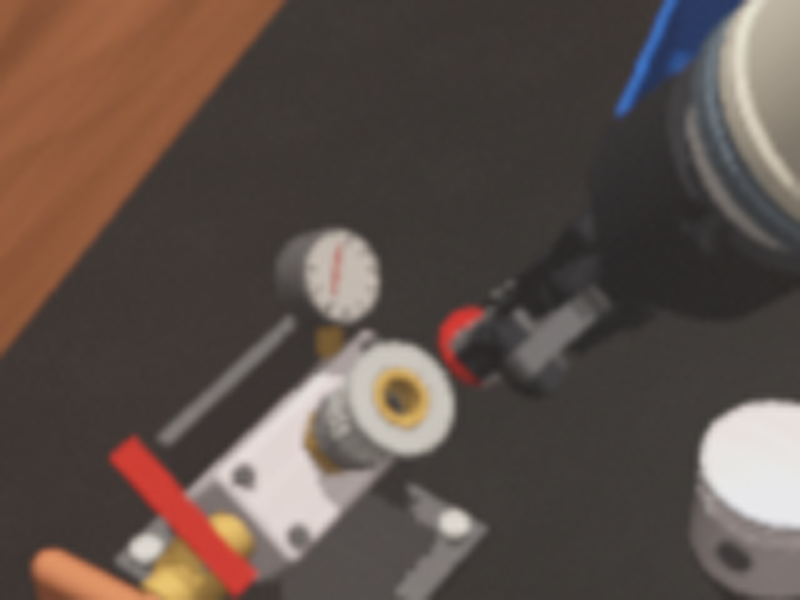

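View pics/w9.png

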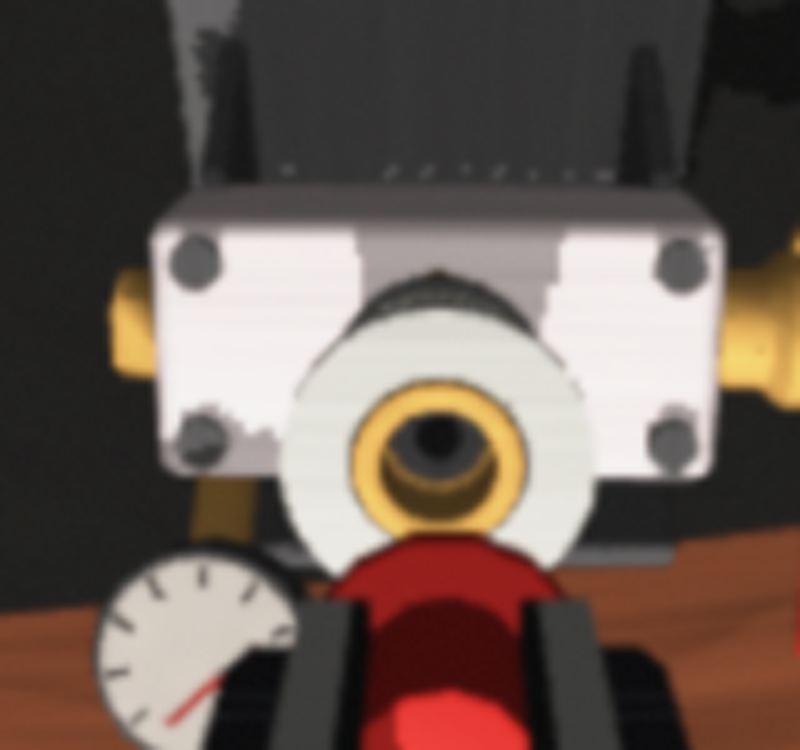

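```bash
python3 - <<'E'
from h import *
from workcell import get_obs
o=get_obs();p=o["position"];M=R.from_quat(o["orientation"]).as_matrix()
W=load("wrist9");S=load("scene9");D=load("side9")
c=[mouth-.001*a]+[mouth-.001*a+.023*(np.cos(t)*xo+np.sin(t)*yo) for t in np.arange(0,6.2,np.pi/2)]
m=[mouth+.0125*(np.cos(t)*xo+np.sin(t)*yo) for t in np.arange(0,6.2,np.pi/2)]
org=p+M[:,1]*.0373
f=[org-M[:,1]*.016+.015*(np.cos(t)*-M[:,0]+np.sin(t)*M[:,2]) for t in np.arange(0,6.2,np.pi/2)]
print(M.T@np.c_[xo,yo,a])
for n,P in (("face",c),("mouth",m),("flangetop",f),("org",[org])):
  print(n,"W",((fproj(W,P)-[230,120])*5+2).round().tolist())
  print("   S",((proj(S,P)-[290,90])*5+2).round().tolist())
  print("   D",((proj(D,P)-[250,140])*5+2).round().tolist())
E
python3 -c "
from h import *
crop('scene9','s9b',310,125,50,60,10);crop('side9','d9b',310,190,60,50,12)"
```

```text
[[ 9.99999464e-01  4.64106933e-04 -9.25499472e-04]
 [-9.25484686e-04 -3.20724954e-05 -9.99999571e-01]
 [-4.64136417e-04  9.99999892e-01 -3.16429544e-05]]
face W [[440.0, 469.0], [440.0, 615.0], [599.0, 469.0], [440.0, 313.0], [280.0, 469.0]]
   S [[211.0, 416.0], [231.0, 416.0], [247.0, 402.0], [192.0, 416.0], [174.0, 431.0]]
   D [[401.0, 396.0], [362.0, 353.0], [366.0, 431.0], [439.0, 438.0], [434.0, 361.0]]
mouth W [[440.0, 553.0], [527.0, 472.0], [440.0, 387.0], [352.0, 471.0]]
   S [[221.0, 414.0], [230.0, 407.0], [200.0, 414.0], [191.0, 422.0]]
   D [[381.0, 372.0], [383.0, 414.0], [423.0, 418.0], [420.0, 376.0]]
flangetop W [[447.0, 539.0], [589.0, 670.0], [447.0, 793.0], [305.0, 671.0]]
   S [[164.0, 302.0], [201.0, 292.0], [189.0, 299.0], [152.0, 310.0]]
   D [[504.0, 374.0], [454.0, 369.0], [450.0, 315.0], [499.0, 321.0]]
org W [[447.0, 609.0]]
   S [[186.0, 330.0]]
   D [[456.0, 358.0]]
```

View pics/s9b.png

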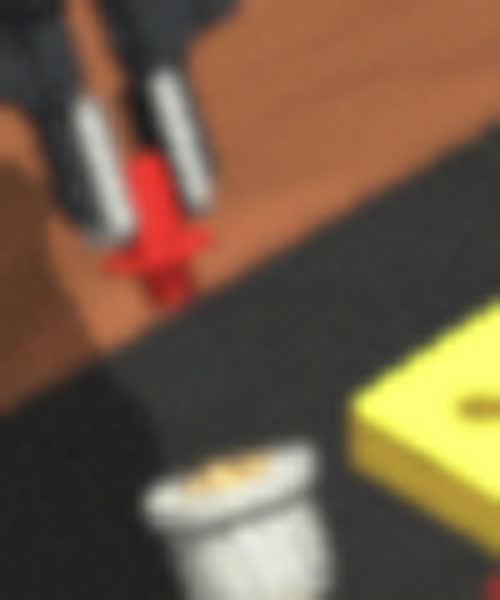

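View pics/d9b.png

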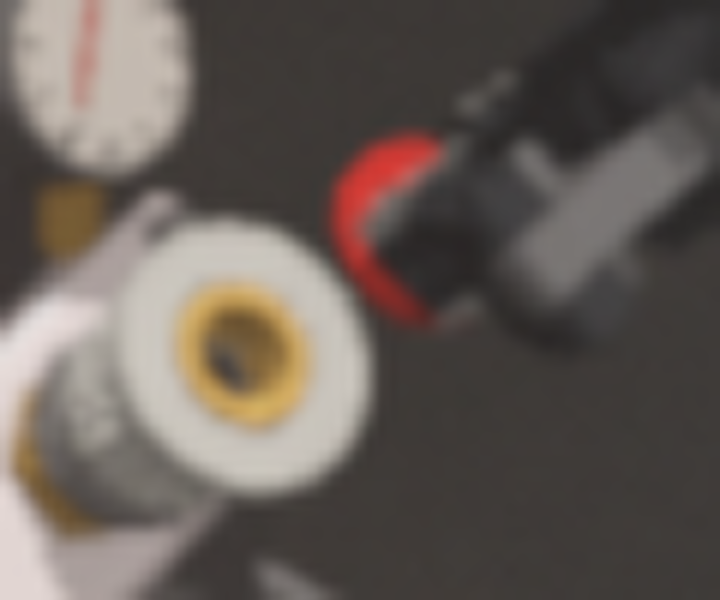

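```bash
python3 - <<'E'
from h import *
from workcell import *
q=quat(-a,yo)
bot.servo_line(mouth+.0423*a,q,velocity=.08)
snap("10",("scene","side","wrist"));print(get_obs()["time_s"])
crop('scene10','s10',310,140,50,50,12);crop('side10','d10',310,190,60,50,12);crop("wrist10","w10",230,150,160,150,5)
o=get_obs();p=o["position"];M=R.from_quat(o["orientation"]).as_matrix()
W=load("wrist10");S=load("scene10");D=load("side10")
tt=np.arange(0,6.3,.1)
img={n:cv2.imread(f"pics/{n}10.png") for n in("scene","side","wrist")}
E
```

```text
23.5
```

View pics/s10.png

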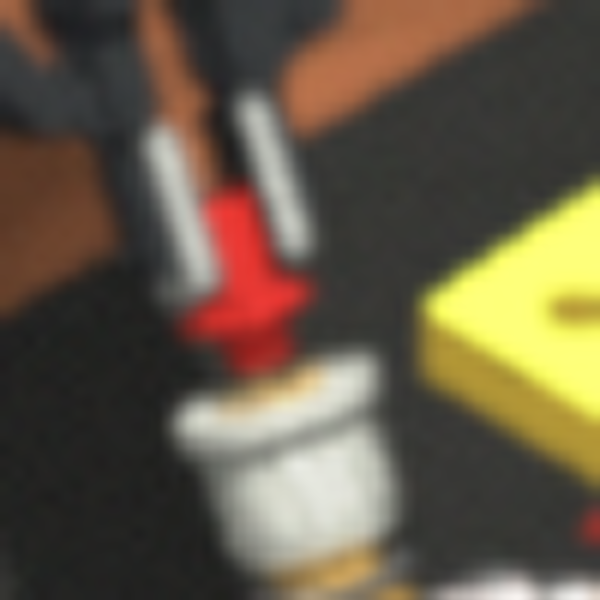

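View pics/d10.png

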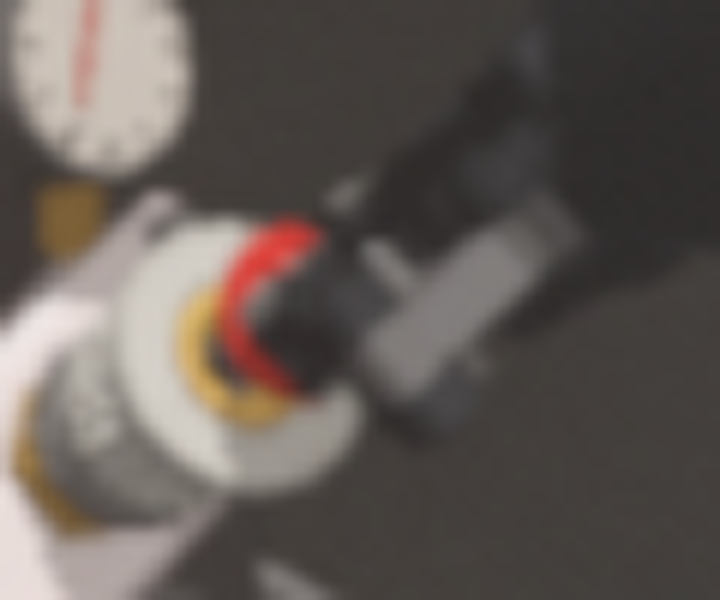

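View pics/w10.png

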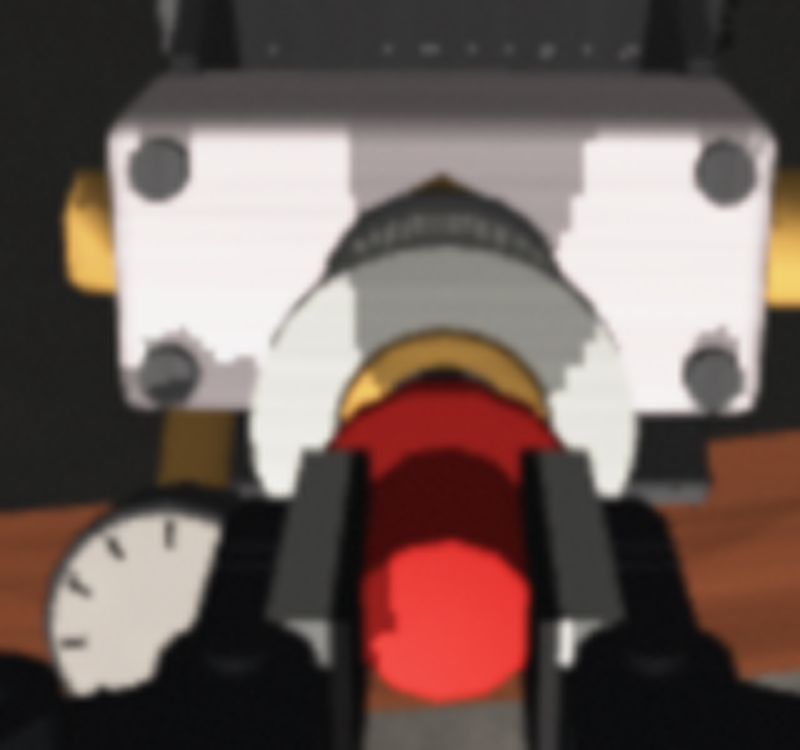

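```bash
cat > ov.py <<'E'
from h import *
def ov(tag,mo,p,M,L=.0373,wb=(230,150)):
    tt=np.linspace(0,2*np.pi,60)
    y=-M[:,1];x=M[:,0];z=M[:,2];org=p+M[:,1]*L
    ring=lambda c,u,v,r:[c+r*(np.cos(t)*u+np.sin(t)*v) for t in tt]
    cur=[(ring(mo,xo,yo,.0125),(0,255,0)),(ring(mo-.001*a,xo,yo,.023),(0,255,0)),(ring(mo-.007*a,xo,yo,.023),(0,255,0))]
    cur+=[(ring(org+h*y,x,z,r),(255,255,0)) for h,r in((0,.0065),(.012,.015),(.016,.015),(.038,.009))]
    for n,(bx,by,w,h,k),pf in(("scene",(310,140,50,50,12),proj),("side",(310,190,60,50,12),proj),("wrist",(*wb,160,150,5),fproj)):
        c=load(n+tag); im=cv2.resize(c["frame"][by:by+h,bx:bx+w,::-1],None,fx=k,fy=k,interpolation=cv2.INTER_CUBIC)
        for P,col in cur:
            q=((pf(c,np.array(P))-[bx,by]+.5)*k-.5).round().astype(np.int32)
            cv2.polylines(im,[q.reshape(-1,1,2)],True,col,1)
        cv2.imwrite(f"pics/o_{n}{tag}.png",im)
E
python3 - <<'E'
from ov import *
from workcell import get_obs
o=get_obs();ov("10",mouth,o["position"],R.from_quat(o["orientation"]).as_matrix())
E
```

```text
(no output)
```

View pics/o_scene10.png

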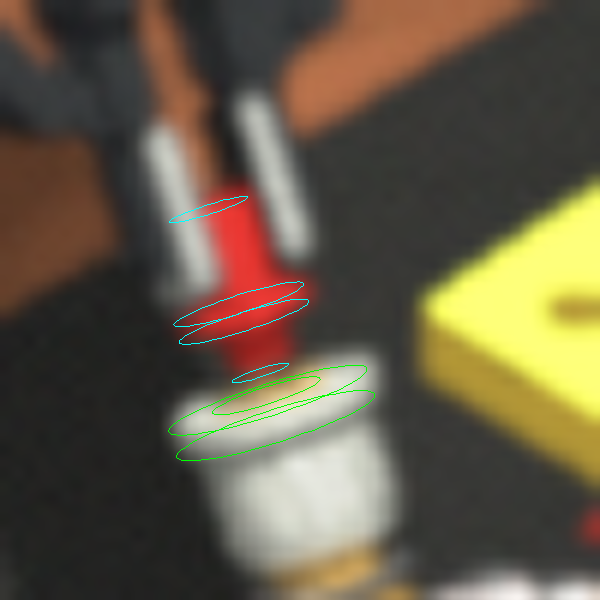

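View pics/o_side10.png

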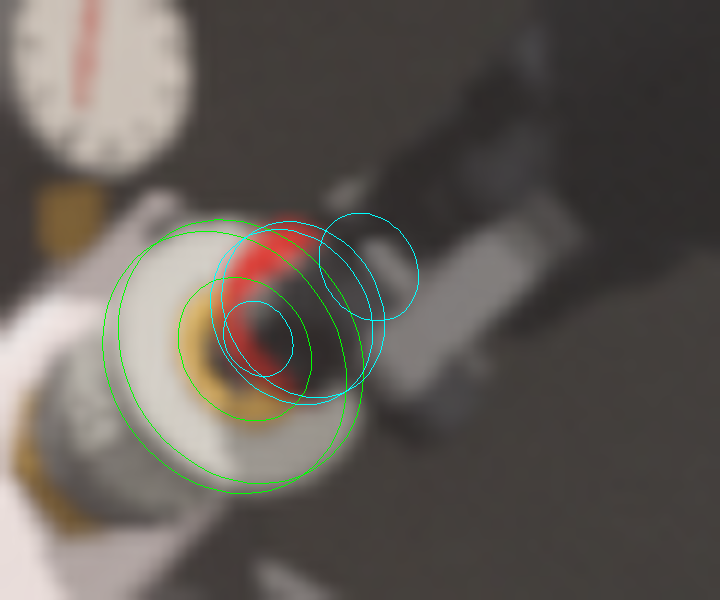

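View pics/o_wrist10.png

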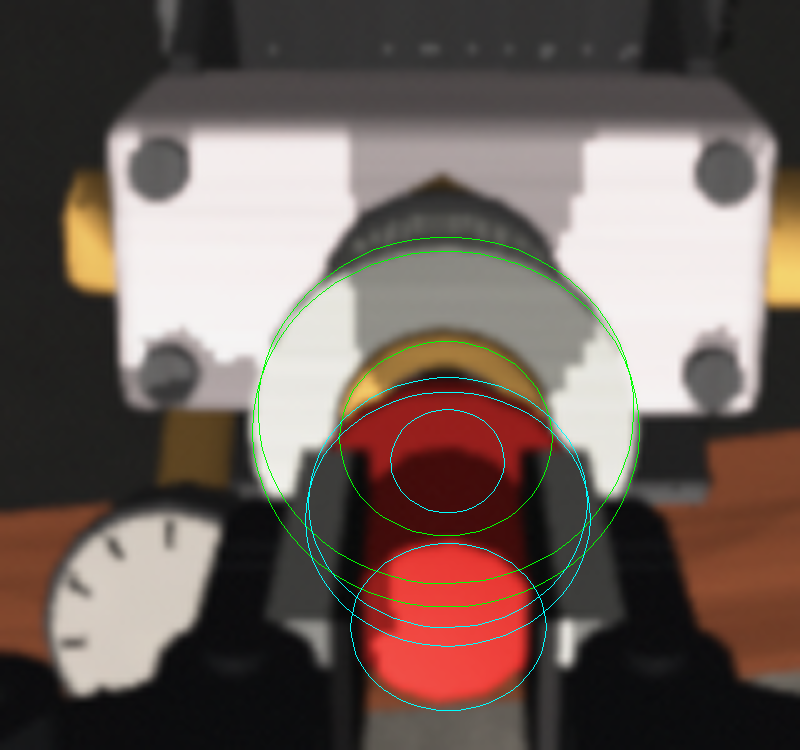

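```bash
python3 - <<'E'
from h import *
from workcell import *
q=quat(-a,yo)
off=np.array([-.0004,.0001])
d=.0423
while d>.024:
    d-=.001
    bot.servo_line(mouth+off[0]*xo+off[1]*yo+d*a,q,velocity=.025)
    o=get_obs(); f=o["wrist_force"]; act=(o["position"]-mouth)@np.c_[xo,yo,a]
    print(round(o["time_s"],2),round(d*1e3,1),(act*1e3).round(2),"F",np.round([f@xo,f@yo,f@a],1),np.round(o["gripper_width"],4))
    if f@a>6 or np.hypot(f@xo,f@yo)>6: break
E
```

```text
23.75 41.3 [-0.29  0.14 41.47] F [-0.8 -0.6 -1. ] 0.0146
24.0 40.3 [-0.4   0.08 40.28] F [-0.  -0.6  1.3] 0.0153
24.25 39.3 [-0.44  0.06 39.23] F [ 0.2 -0.  -0.1] 0.0151
24.5 38.3 [-0.44  0.09 38.24] F [ 0.2 -0.6 -0. ] 0.015
24.75 37.3 [-0.46  0.05 37.23] F [-0.7 -0.2 -0.7] 0.0151
25.0 36.3 [-0.43  0.08 36.25] F [ 0.5 -0.9  0.3] 0.0147
25.25 35.3 [-0.43  0.07 35.24] F [ 0.4 -1.  -0. ] 0.0149
25.5 34.3 [-0.45  0.08 34.23] F [-0.4  0.3 -0.5] 0.0147
25.75 33.3 [-0.42  0.08 33.25] F [ 0.3  0.4 -0.9] 0.0151
26.0 32.3 [-0.46  0.08 32.26] F [-0.4  0.8 -0.5] 0.0149
26.25 31.3 [-0.43  0.09 31.25] F [ 0.1 -0.2  0.5] 0.0152
26.5 30.3 [-0.42  0.09 30.25] F [ 1.5 -0.1 -0.4] 0.0153
26.75 29.3 [-0.4   0.1  29.26] F [ 0.3 -0.5 -0.3] 0.0151
27.0 28.3 [-0.44  0.09 28.25] F [ 0.4 -0.4  0.2] 0.0152
27.25 27.3 [-0.43  0.1  27.25] F [0.  0.4 0.5] 0.015
27.5 26.3 [-0.41  0.1  26.25] F [-0.8 -0.4  0.3] 0.015
27.75 25.3 [-0.43  0.08 25.24] F [-0.5 -0.7  0.1] 0.0149
28.0 24.3 [-0.38  0.13 24.58] F [0.4 0.7 9.4] 0.0153
```

```bash
python3 - <<'E'
from h import *
from workcell import *
q=quat(-a,yo)
off=np.array([-.0004,.0001]); d=.0243
while d>.021:
    d-=.0005
    bot.servo_line(mouth+off[0]*xo+off[1]*yo+d*a,q,velocity=.02)
    o=get_obs(); f=o["wrist_force"]; act=(o["position"]-mouth)@np.c_[xo,yo,a]
    print(round(o["time_s"],2),round(d*1e3,1),(act*1e3).round(2),"F",np.round([f@xo,f@yo,f@a],1),np.round(o["gripper_width"],4))
    if f@a>18 or np.hypot(f@xo,f@yo)>8: break
snap("11",("scene","side","wrist"))
from ov import ov
ov("11",mouth,o["position"],R.from_quat(o["orientation"]).as_matrix())
crop('scene11','s11',310,140,50,50,12);crop("wrist11","w11",230,100,160,150,5)
E
```

```text
28.25 23.8 [-0.4   0.09 24.47] F [-2.8 -0.6 22. ] 0.0153
```

View pics/s11.png

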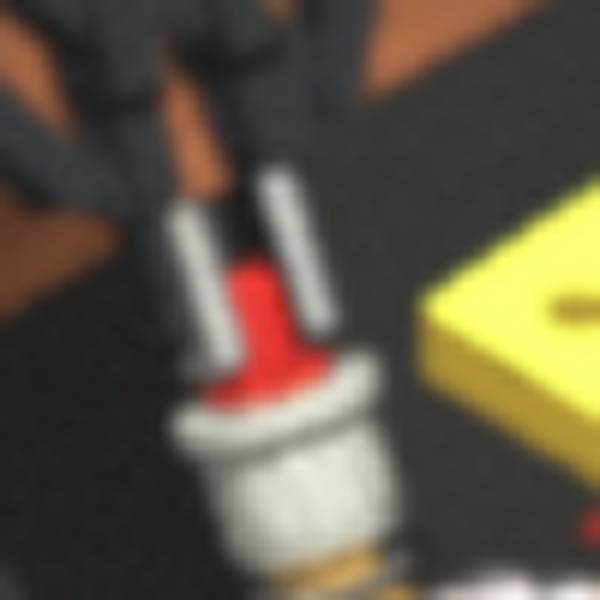

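View pics/w11.png

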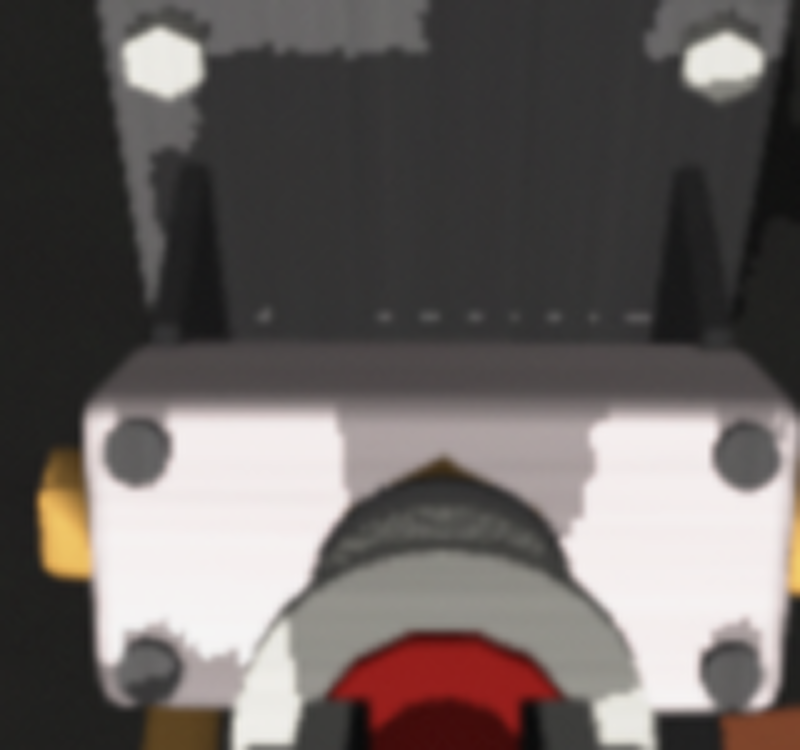

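```bash
python3 - <<'E'
from h import *
from workcell import *
q=quat(-a,yo); b=mouth-.0004*xo+.0001*yo
bot.servo_line(b+.0243*a,q,velocity=.02)
hand.move_gripper(.04); bot.dwell(.1)
bot.servo_line(b+.09*a,q,velocity=.1)
bot.servo_line(b+.17*a,q,velocity=.2)
bot.dwell(.2)
o=get_obs();print(o["time_s"],o["wrist_force"])
snap("12",("scene","side","wrist"))
crop('scene12','s12',310,140,50,50,12);crop("side12","d12",310,190,60,50,12);crop("wrist12","w12",270,130,100,90,8)
E
```

```text
30.675 [ 0.14085684 -0.37100776  0.75005537]
```

View pics/s12.png

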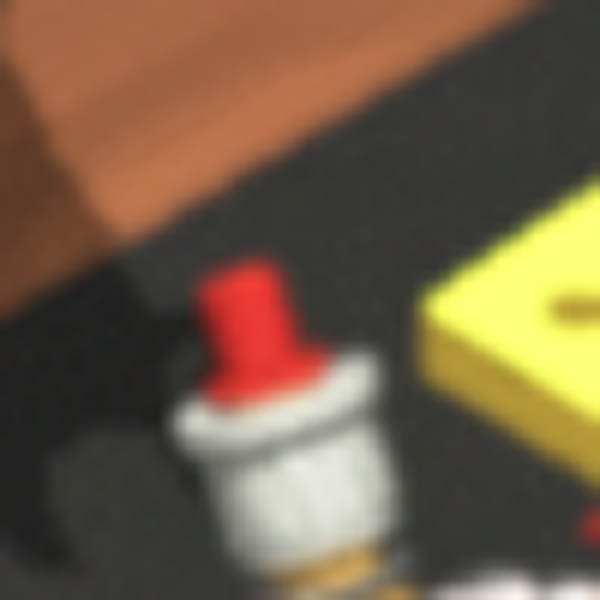

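View pics/d12.png

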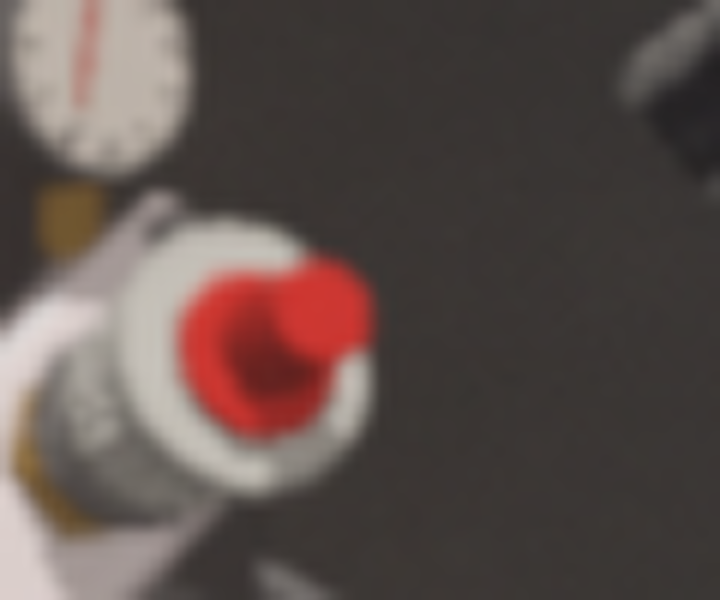

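View pics/w12.png

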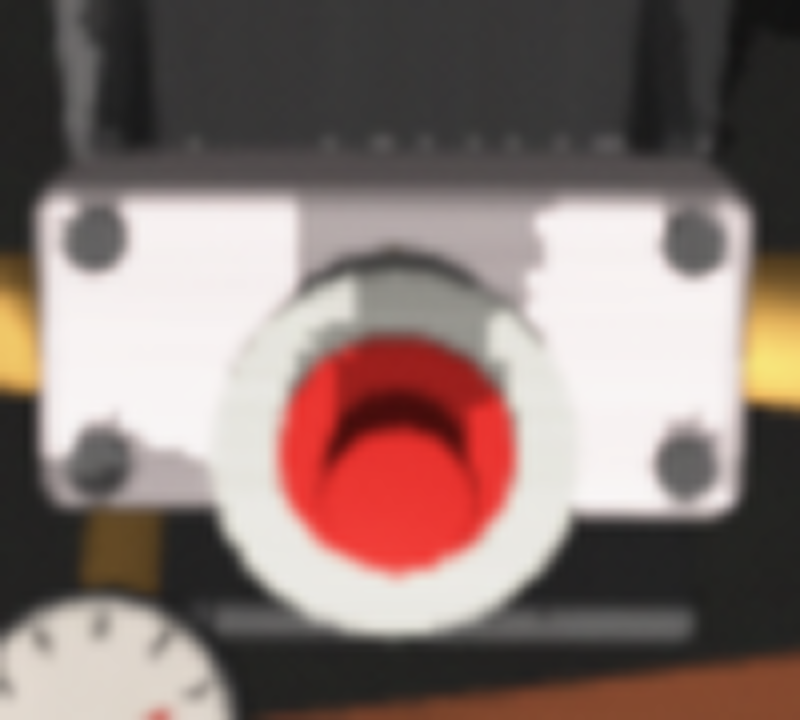

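View pics/scene12.png

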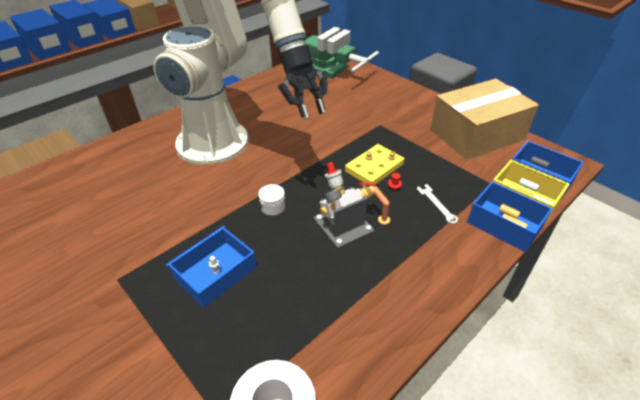

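```bash
python3 - <<'E'
from workcell import *
print(hand_in())
E
```

```text
the job is handed in; nothing more can be done
None
```

The job is done and handed in, at about 31 s on the robot's clock against the 61 s limit. `hand_in` gave no verdict.

- **Sleeve:** I pushed it back about 8 mm with the fingers straddling the tail, and the force rose to about 12 N. The picture showed the tail popped. I backed the fingers off, and the sleeve was seen fully forward before I touched the tail.
- **Tail:** I gripped it by the barbed end, drew it out along the coupler's axis with side forces up to about 1.3 N, and let it go in the blue bin. It stands upright there.
- **Plug:** I took the small red plug from the tray, leaving the larger one on the bench. It slid in with side forces up to about 1.5 N. I pressed until it met a firm stop, at 22 N, then let go and moved the arm clear.

**Last checks:**
- The final pictures show the flange sitting flush and centred on the mouth, and the sleeve forward.
- The tail is in the bin, and the piston, spanner, fittings and large plug look unmoved.
- The gripper was touching nothing.

**Disagreements:**
- The cameras differed by about 2 mm on the coupler's sideways position. I trusted the wrist camera, and the smooth insertion bore that out.
- While gripping the plug in the tray, the fingertips pressed its flange lightly, at about 7 N. This was harmless.

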